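# Wind the model-shop laminating press down by one turn

## Robot

A 6-joint arm with a two-finger parallel gripper is mounted at the origin on the work surface. World frame = base frame: x ahead of the robot, y to its left, z up, the work surface at z = 0. Lengths are in mm, angles in rad, forces in N, time in s.
With the tool pointing down it reaches from about 300 to 775 mm from the base axis. Payload 14.6 kg.
Tool frame: the origin (TCP) lies between the finger pads; the fingertips stand 11 mm ahead of it and the grasp point (between the pads) lies 8 mm behind it; z points along the fingers, y is the direction in which the jaws open and shut (so a half turn about z gives the same grasp; the last joint's range is limited). The gripper opens to 94 mm and grips with 3 to 60 N. Pads are 16 mm wide; open, the fingers measure 119 mm over their backs; the gripper's body (75 mm by 177 mm) begins 78 mm behind the grasp point.
Start: joints at [-1.214, 0.3, 1.521, -0, 1.321, -0.067], TCP at [226.167, -501.336, 216.446] pointing down, gripper open.
Joint ranges: [-3.03, 3.03], [-0.79, 2.21], [0.23, 2.52], [-1.04, 4.18], [0, 3.07], [-2.55, 2.55]. Speed limits (rad/s): [2.22, 2.22, 2.57, 3.14, 3.14, 3.14].

## Interface

Orientations are given as [roll, pitch, yaw] about the fixed x, y, z axes, in that order (R = Rz(yaw) Ry(pitch) Rx(roll)).
In Python, from cell import * gives the robot as it stands.
- The arm moves only by the tool arm_command, never from a script. Its argument "deltas" is a list of rows, each an object with "xyz": the shift along the world's x, y, z in m, a list of three; "turn": the turn, a rotation vector about the world's x, y, z in rad, a list of three. A call has 1 to 12 rows; each row shifts and turns the commanded pose from where the row before left it; what a row does not reach is not made up. A row lasts 1/8 s, in which the tool goes at most 62.5 mm and 10.7 degrees, less where a joint would pass 70% of its speed; a pose out of reach is approached as far as the arm can. A call with a gripper value outside its range is refused whole. "gripper" is the closure, from 0 (fully open) to 1 (shut), set as the call begins (left out, the last holds). The fingers move at their own pace and stop on an object; "force" is the grip in N (left out, the last holds). Time passes only in rows, so rows that do not move let the fingers close. It gives the time, the measured TCP pose, the force and the opening at its end, in the units of the state.
- read_state(): the state, without advancing time (a new reading comes with each control period).
- camera(name): name is "scene" or "top" or "wrist"; returns a dict with "color" (384x512x3 uint8, red, green, blue), "fx", "fy", "cx", "cy" (pixels), "k1" (the pictures are not rectified: a ray, as slopes to the right and down, at radius r is drawn at 1 + k1 r^2 times it, then the intrinsics apply), "rvec" (rotation vector, rad) and "tvec" (3), from world to camera coordinates, as OpenCV has them; the wrist camera has in their place "mount" (4x4, takes a point from camera to tool coordinates, whose origin is the TCP and whose axes are the flange's). Camera axes: x right, y down, z forward; pixel columns grow to the right and rows downward; lengths in mm; the calibration is good to about 2 mm. A picture is of the moment at which its call begins: read the wrist's pose just before it. There is no depth.
- sign_off(): hands the job in, once; it reports no verdict.
The state is a dict: "clock": time; "joints": joint angles; "qd": joint speeds; "effort": joint torques, N m; "eef_pos": TCP position; "eef_rot": TCP orientation; "wrist_force": force on the tool from outside, world axes, zero at the start; "moment": the same for the moment, N m; "finger_gap": finger opening in mm.
Only numpy, scipy, OpenCV 4.12 (cv2) and the standard library are available. Lean on these libraries where they do the work, as an engineer would, in place of code of your own. Each camera call takes 0.05 s, during which the arm holds its last target.

## Task

Close the laminating press onto the glued stack of card and ply: with the fingers, push the upright handle of its hand wheel round through exactly one full turn clockwise (seen from above), so that the handle comes back to where it began, and no further. Only push the handle, gently; do not grip it. Leave the model houses, tools and other things on the bench where they stand, and finish clear of everything.

Things in the scene. Friction and masses are not known exactly. Their poses are not given: they have to be found in the camera images.
- wheel (a joint): Angle of the press's hand wheel about its vertical axis, rad. 0 at the start; grows as the wheel is turned clockwise seen from above; 6.283 after one full turn, when the platen has come down 8 mm and rests on the stack. It does not stop of itself there: it can be turned further, and backwards. It turns against steady friction of about 0.25 N m (some 3.5 N at the handle), hardly coasts, and stays where it is left.
- wheel_axis (a point): Centre of the hand wheel, on its vertical axis, at the height of the middle of the rim (187 mm above the bench). The wheel lies level on top of the press: bare light metal, rim circle of radius 75 mm made of 16 mm round bar (top of the rim at 195 mm), three 12 mm spokes at 120 degrees, hub 40 mm across whose top with its nut is at 205 mm.
- press: The grey laminating press under the wheel, fixed to the bench: base plate 280 x 260 mm, 25 mm thick, two steel columns and a crosshead (65 mm deep, 250 mm wide, its top at 155 mm), with the glued stack and the platen between. Origin on the bench under the wheel's axis, z up, its front facing -x.
- grip_mid (a point): Middle (half-way up) of the one upright handle of the hand wheel: a black plastic grip, about 26 mm across, standing on the rim at the outer end of one spoke, 75 mm from the wheel's axis. It reaches from the rim to 251 mm above the bench; this point is at 222 mm. It goes round with the wheel and also spins freely on its own pin; nothing else rises above 205 mm within 130 mm of the wheel's axis.
- grip: The same handle; origin at its lower end on its axis (193 mm above the bench), z up (it spins freely about z).
- house_gable: Leave alone: small wooden model house with a white gable roof, 44 x 44 mm, about 54 mm tall, standing on a front corner of the press's base plate. Origin at the centre of its underside.
- house_flat: Leave alone: small wooden model house with a flat white roof, 44 x 44 mm, 52 mm tall, standing on the other front corner of the press's base plate. Origin at the centre of its underside.
- glue: Leave alone: white glue bottle, 48 mm across, 140 mm tall, on the bench beside the press. Origin at the centre of its underside.
- cutter: Leave alone: cutter knife lying flat, about 165 mm long, 20 mm wide, 16 mm high. Origin at the centre of its underside.
- rule: Leave alone: flat aluminium rule, 200 x 28 x 6 mm, lying on the bench. Origin at the centre of its underside.
- tape: Leave alone: empty cardboard tape roll, 84 mm across, 24 mm high, lying flat on the bench. Origin at the centre of its underside.
- weight: Leave alone: brass weight with a knob, 52 mm across, 54 mm tall, on the bench. Origin at the centre of its underside.

How it is judged:
By the outcome, as a careful person would: the job done as asked, in the order asked, and still so for the second after the job is handed in, with the robot touching nothing.
It also fails if it takes over 58 s, if anything falls off the work surface, if the arm or the gripper's body presses on something with over 40 N, if the wrist force passes 120 N, or if a joint passes its speed limit or range.

## Working session

There is one attempt and no reset: what is moved stays moved. The work goes in short steps, Python scripts to look and compute and a tool call to move; the robot and the scene stay as the last step left them, time stands still between calls to the robot, and variables do not carry over. Pictures are saved under pics/ and viewed, and the job is handed in when it is done.

Besides the shell and the picture viewer there is one more tool, called by a JSON object that holds its "method" and its "body", one argument or row to a line. arm_command: Moves the arm, as the interface text tells. Its arguments: {"type":"object","properties":{"deltas":{"type":"array","items":{"type":"object","properties":{"xyz":{"type":"array","items":{"type":"number"}},"turn":{"type":"array","items":{"type":"number"}}}}},"gripper":{"type":"number"},"force":{"type":"number"}},"required":["deltas"]}

```bash
mkdir -p pics; ls
python3 - <<'E'
from cell import *
import cv2
print(read_state())
for n in ("scene","top"):
    c=camera(n); cv2.imwrite(f"pics/{n}0.png",cv2.cvtColor(c["color"],cv2.COLOR_RGB2BGR))
    print({k:v for k,v in c.items() if k!="color"})
E
```

```text
pics
{'clock': 0.0, 'joints': array([-1.21361703e+00,  3.00455094e-01,  1.52157028e+00, -1.15897782e-05,
        1.32068268e+00, -6.66103470e-02]), 'qd': array([-0.00094893, -0.00068647,  0.00268454,  0.00093398,  0.00075162,
       -0.0001671 ]), 'effort': array([ 2.29265161e-04, -5.31799507e+01, -3.52732408e+01,  7.08829612e-02,
        2.43914605e-02, -1.20249942e-04]), 'eef_pos': array([ 226.0745885 , -501.12326639,  215.89966672]), 'eef_rot': array([-3.14047897e+00, -6.30415988e-05,  4.23792482e-01]), 'wrist_force': array([ 0.58949173,  0.00245232, -0.37744078]), 'moment': array([-0.05206121,  0.03857232, -0.05109971]), 'finger_gap': 93.97045813584865}
{'fx': 413.8279993830606, 'fy': 413.8279993830606, 'cx': 250.14143698867088, 'cy': 191.8743720277871, 'k1': -0.1273805405265392, 'rvec': array([ 0.98041568,  2.72082022, -0.72101225]), 'tvec': array([ 348.3695771 , -282.36217601, 1565.84904652])}
{'fx': 362.3031388053878, 'fy': 362.3031388053878, 'cx': 255.86575241839398, 'cy': 195.1755434046916, 'k1': 0.030084317697286925, 'rvec': array([ 2.19286342, -2.13570591,  0.14881877]), 'tvec': array([  57.03762433,  550.60909186, 1079.7091562 ])}
```

View pics/scene0.png

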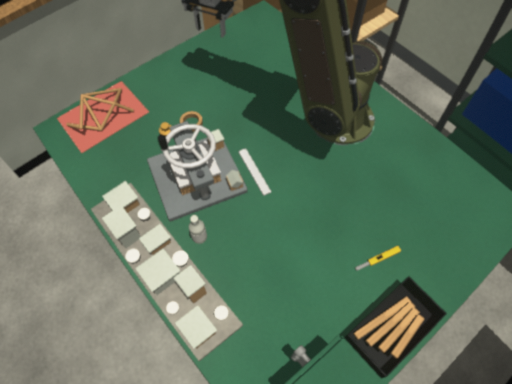

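View pics/top0.png

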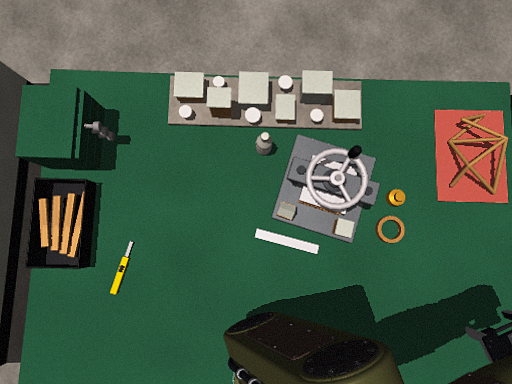

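```bash
cat > h.py <<'E'
import numpy as np, cv2
from cell import *
def ray(c,uv):
    R=cv2.Rodrigues(np.array(c["rvec"]))[0]; t=np.array(c["tvec"])
    x=np.array([(uv[0]-c["cx"])/c["fx"],(uv[1]-c["cy"])/c["fy"]]); d=x.copy()
    for _ in range(20): x=d/(1+c["k1"]*(x@x))
    return -R.T@t, R.T@np.array([x[0],x[1],1])
def onz(c,uv,z):
    o,d=ray(c,uv); return o+d*(z-o[2])/d[2]
def proj(c,p):
    R=cv2.Rodrigues(np.array(c["rvec"]))[0]; q=R@np.array(p,float)+c["tvec"]; x=q[:2]/q[2]
    x=x*(1+c["k1"]*(x@x)); return np.array([c["fx"]*x[0]+c["cx"],c["fy"]*x[1]+c["cy"]])
def meet(c1,u1,c2,u2):
    o1,d1=ray(c1,u1);o2,d2=ray(c2,u2)
    A=np.c_[d1,-d2]; s=np.linalg.lstsq(A,o2-o1,rcond=None)[0]
    a=o1+d1*s[0];b=o2+d2*s[1]; return (a+b)/2,np.linalg.norm(a-b)
E
python3 - <<'E'
from h import *
for n,(x0,y0,x1,y1) in {"top":(265,125,415,255),"scene":(140,100,250,220)}.items():
    im=cv2.cvtColor(camera(n)["color"],cv2.COLOR_RGB2BGR)[y0:y1,x0:x1]
    cv2.imwrite(f"pics/{n}crop.png",cv2.resize(im,None,fx=5 if n=="top" else 5,fy=5 if n=="top" else 5,interpolation=cv2.INTER_CUBIC)[:600])
E
```

```text
(no output)
```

View pics/topcrop.png

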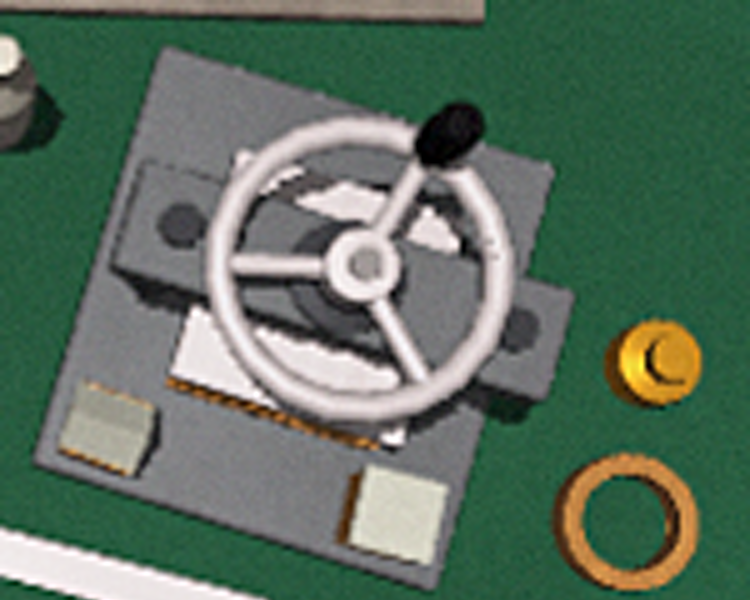

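View pics/scenecrop.png

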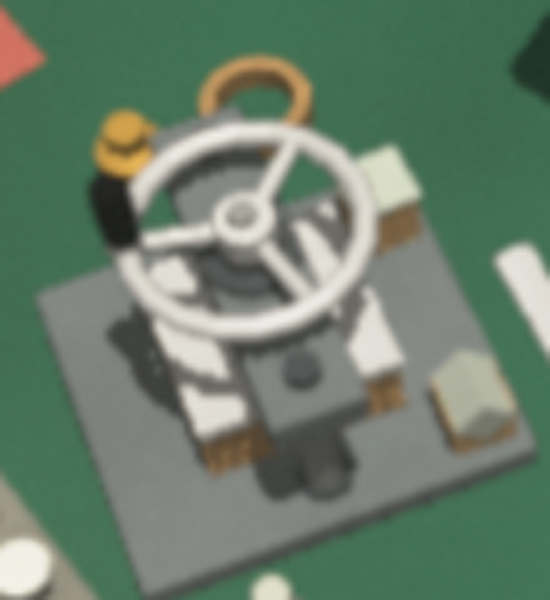

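Run:
```python
from h import *
from scipy.optimize import least_squares
C={n:camera(n) for n in("top","scene")}
c0=onz(C["top"],(337,178.2),187); print(c0,onz(C["top"],(338,177.8),205),onz(C["scene"],(140+242/5,100+217/5),205))
for n,c in C.items():
    im=c["color"].astype(float); g=im.min(2)
    P=[]
    for a in np.arange(0,2*np.pi,.05):
        rr=np.arange(64,95,.5); 
        v=np.array([cv2.getRectSubPix(g.astype(np.float32),(1,1),tuple(map(float,proj(c,c0+[r*np.cos(a),r*np.sin(a),0]))))[0,0] for r in rr])
        i=v[:30].argmax()
        j=[k for k in range(i,len(v)) if v[k]<150]
        if v[i]>170 and j: P.append(c0[:2]+rr[j[0]]*np.array([np.cos(a),np.sin(a)]))
    P=np.array(P)
    s=least_squares(lambda q:np.hypot(*(P-q[:2]).T)-q[2],[*c0[:2],83],loss="soft_l1")
    print(n,len(P),s.x,np.median(abs(s.fun)))
    # grip
    m=(im.max(2)<40).astype(np.uint8)
    k,l,st,ce=cv2.connectedComponentsWithStats(m)
    p=proj(c,c0+[0,0,0]); 
    for i in range(1,k):
        if st[i,4]>30 and np.hypot(*(ce[i]-p))<50: print(n,st[i],ce[i],onz(c,ce[i],222))
        if st[i,4]>30 and np.hypot(*(ce[i]-p))<50: C[n]["g"]=ce[i]
print(meet(C["top"],C["top"]["g"],C["scene"],C["scene"]["g"]))
# base, objects
f=lambda x,y:(265+x/5,125+y/5)
for nm,(x,y,z) in dict(gable=(108,425,75),flat=(403,512,77),glue=(2,55,140),weight=(668,350,54),b1=(168,48,25),b2=(553,163,25),b3=(432,588,25),b4=(38,462,25)).items(): print(nm,onz(C["top"],f(x,y),z).round())
```

```text
[ 581.39144788 -141.58708288  187.        ] [ 579.31885014 -139.90621857  205.        ] [ 582.14615164 -134.83972735  205.        ]
top 112 [ 582.36997947 -139.96210515   81.4715941 ] 0.32065381201495313
top [348 146  14  13 120] [354.31666667 151.55      ] [ 646.37709323 -178.15967706  222.        ]
top [289 179  18   7  35] [296.05714286 182.37142857] [561.41512613 -28.17999034 222.        ]
top [350 201  22   8  61] [362.8852459 205.       ] [ 507.82146593 -198.95225228  222.        ]
scene 98 [ 578.89083772 -143.06926413   83.10020237] 0.6120478770430609
scene [159 137   8  12  60] [162.51666667 142.33333333] [ 645.5692881  -177.66239266  222.        ]
(array([ 563.39241504, -293.49258193,   17.70424184]), np.float64(88.96316771487363))
gable [502. -20.  75.]
flat [ 456. -193.   77.]
glue [705.  50. 140.]
weight [ 559. -359.   54.]
b1 [747. -59.  25.]
b2 [ 679. -302.   25.]
b3 [ 412. -224.   25.]
b4 [483.  18.  25.]
```

{"method": "arm_command", "body": {
  "deltas": [
    {"xyz":[0,0,0.042]},
    {"xyz":[0,0,0.042]},
    {"xyz":[0.045,0.0375,0]},
    {"xyz":[0.045,0.0375,0]},
    {"xyz":[0.045,0.0375,0]},
    {"xyz":[0.045,0.0375,0]},
    {"xyz":[0.045,0.0375,0]},
    {"xyz":[0.045,0.0375,0]},
    {"xyz":[0.045,0.0375,0]},
    {"xyz":[0.045,0.0375,0]},
    {"xyz":[0.045,0.0375,0]},
    {"xyz":[0.045,0.0375,0]}
  ],
  "gripper": 1,
  "force": 30
}}

```text
validation failed for argument at $.de...
```

Run:
```python
from h import *
s=read_state(); print(s["clock"],s["joints"],s["eef_pos"],s["eef_rot"],s["wrist_force"],s["finger_gap"])
for n in("top","wrist"):
    im=camera(n)["color"]; cv2.imwrite(f"pics/{n}1.png",cv2.cvtColor(im,cv2.COLOR_RGB2BGR))
```

```text
0.3 [-1.21361975e+00  3.00081490e-01  1.52119400e+00 -4.77510227e-05
  1.32068213e+00 -6.66063400e-02] [ 226.11940826 -501.27364632  216.26385773] [-3.14122542e+00  2.18673261e-05  4.23794751e-01] [-0.52897517 -0.07739615 -0.8462054 ] 93.86024716528411
```

View pics/top1.png

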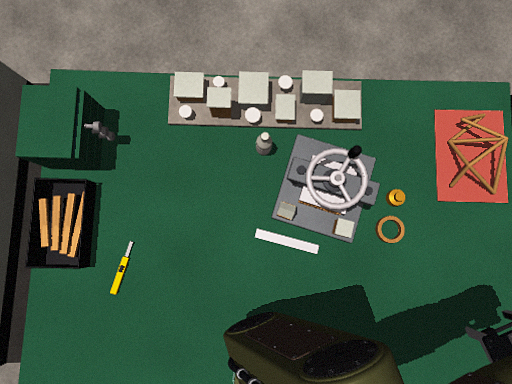

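View pics/wrist1.png

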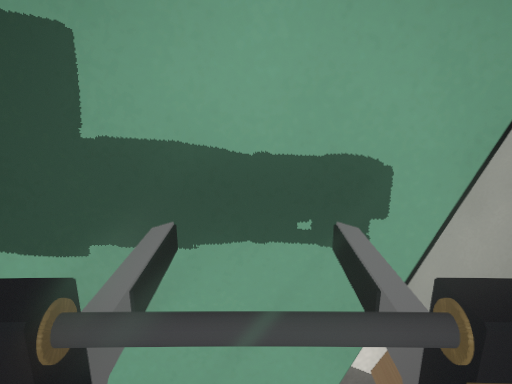

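The command was refused and the arm has not moved: the wheel is still at (337,178) and the handle at (354,152) in the top view. I'll send it again with "turn" included in every row.

{"method": "arm_command", "body": {
  "deltas": [
    {"xyz":[0,0,0.042],"turn":[0,0,0]},
    {"xyz":[0,0,0.042],"turn":[0,0,0]},
    {"xyz":[0.045,0.0375,0],"turn":[0,0,0]},
    {"xyz":[0.045,0.0375,0],"turn":[0,0,0]},
    {"xyz":[0.045,0.0375,0],"turn":[0,0,0]},
    {"xyz":[0.045,0.0375,0],"turn":[0,0,0]},
    {"xyz":[0.045,0.0375,0],"turn":[0,0,0]},
    {"xyz":[0.045,0.0375,0],"turn":[0,0,0]},
    {"xyz":[0.045,0.0375,0],"turn":[0,0,0]},
    {"xyz":[0.045,0.0375,0],"turn":[0,0,0]},
    {"xyz":[0.045,0.0375,0],"turn":[0,0,0]},
    {"xyz":[0.045,0.0375,0],"turn":[0,0,0]}
  ],
  "gripper": 1,
  "force": 30
}}

```text
clock: 1.9
eef_pos: [677.4, -124.9, 300.5]
eef_rot: [3.141, -0.0, 0.424]
wrist_force: [-0.8, -1.0, 0.7]
finger_gap: 0.3
```

Run:
```python
from h import *
s=read_state(); print(s["clock"],s["joints"],s["eef_pos"],s["wrist_force"])
for n in("top","wrist"):
    c=camera(n);im=c["color"]; cv2.imwrite(f"pics/{n}2.png",cv2.cvtColor(im,cv2.COLOR_RGB2BGR))
print(c["mount"])
```

```text
1.9 [-2.35459244e-01  5.97359043e-01  9.08627312e-01 -4.09707141e-05
  1.63546189e+00  9.11547631e-01] [ 677.39924216 -124.88676367  300.47174502] [-0.75815845 -1.00182753  0.72559764]
[[ 1.16159530e-03 -9.62635225e-01 -2.70798955e-01  7.91273557e+01]
 [ 9.99997567e-01  1.62597367e-03 -1.49050450e-03 -7.42641067e-01]
 [ 1.87512411e-03 -2.70796565e-01  9.62634772e-01 -1.67880103e+02]
 [ 0.00000000e+00  0.00000000e+00  0.00000000e+00  1.00000000e+00]]
```

View pics/top2.png

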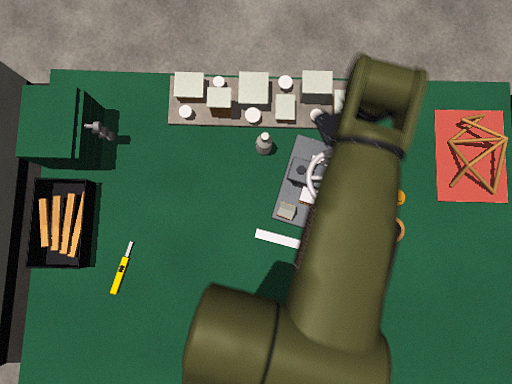

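View pics/wrist2.png

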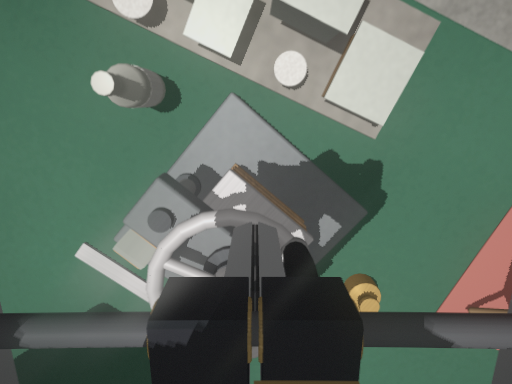

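Wrist view: the shut fingers are at about (256,240). The handle is the dark shape at about (297,270), clear to their right, as expected. I'll descend and then close in on the handle.

{"method": "arm_command", "body": {
  "deltas": [
    {"xyz":[0,0,-0.04],"turn":[0,0,0]},
    {"xyz":[0,0,-0.038],"turn":[0,0,0]},
    {"xyz":[-0.006,-0.01,0],"turn":[0,0,0]},
    {"xyz":[-0.006,-0.01,0],"turn":[0,0,0]},
    {"xyz":[0,0,0],"turn":[0,0,0]},
    {"xyz":[0,0,0],"turn":[0,0,0]}
  ]
}}

```text
clock: 2.75
eef_pos: [664.4, -146.6, 223.7]
eef_rot: [3.141, -0.001, 0.423]
wrist_force: [0.0, -0.8, 0.3]
finger_gap: -0.0
```

Run:
```python
from h import *
s=read_state(); print(s["clock"],s["joints"],s["eef_pos"],s["wrist_force"],s["moment"])
for n in("wrist","scene"):
    c=camera(n);im=c["color"]; cv2.imwrite(f"pics/{n}3.png",cv2.cvtColor(im,cv2.COLOR_RGB2BGR))
```

```text
2.75 [-2.70972118e-01  5.96742144e-01  1.08161779e+00  8.35005797e-05
  1.46143323e+00  8.76358316e-01] [ 664.38254064 -146.56035454  223.74568602] [ 0.04719205 -0.80885658  0.31880507] [-0.01204973 -0.02450245 -0.02887501]
```

View pics/wrist3.png

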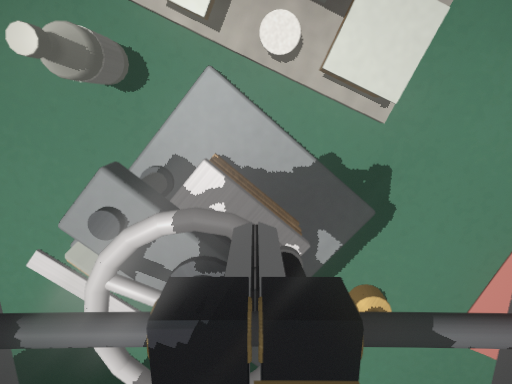

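View pics/scene3.png

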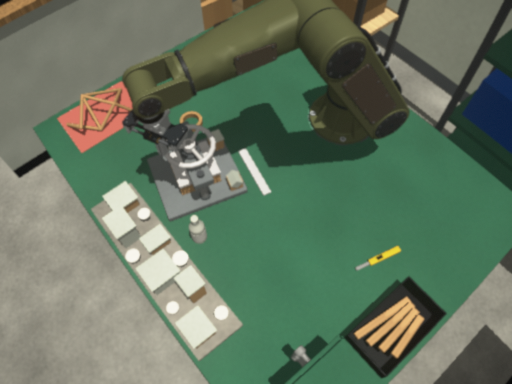

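The handle's dark top peeks out at about (290,262), right beside the fingers, with the wheel rim down the left. Next I'll creep to contact.

{"method": "arm_command", "body": {
  "deltas": [
    {"xyz":[-0.001,-0.0017,0],"turn":[0,0,0]},
    {"xyz":[-0.001,-0.0017,0],"turn":[0,0,0]},
    {"xyz":[0,0,0],"turn":[0,0,0]}
  ]
}}

```text
clock: 3.22
eef_pos: [662.1, -149.8, 222.4]
eef_rot: [3.142, 0.0, 0.424]
wrist_force: [1.2, -0.6, 0.6]
finger_gap: 0.5
```

{"method": "arm_command", "body": {
  "deltas": [
    {"xyz":[-0.0005,-0.0009,0],"turn":[0,0,0]},
    {"xyz":[-0.0005,-0.0009,0],"turn":[0,0,0]}
  ]
}}

```text
clock: 3.48
eef_pos: [661.1, -151.6, 222.4]
eef_rot: [-3.142, 0.0, 0.424]
wrist_force: [0.1, 0.6, 0.1]
finger_gap: 0.4
```

{"method": "arm_command", "body": {
  "deltas": [
    {"xyz":[-0.0005,-0.0009,0],"turn":[0,0,0]},
    {"xyz":[-0.0005,-0.0009,0],"turn":[0,0,0]}
  ]
}}

```text
clock: 3.72
eef_pos: [660.1, -153.4, 222.5]
eef_rot: [3.142, -0.0, 0.424]
wrist_force: [-0.3, -0.1, -0.6]
finger_gap: 0.2
```

{"method": "arm_command", "body": {
  "deltas": [
    {"xyz":[-0.0005,-0.0009,0],"turn":[0,0,0]},
    {"xyz":[-0.0005,-0.0009,0],"turn":[0,0,0]}
  ]
}}

```text
clock: 3.98
eef_pos: [659.4, -154.9, 222.5]
eef_rot: [-3.141, -0.001, 0.424]
wrist_force: [2.6, 1.8, -0.5]
finger_gap: 0.6
```

{"method": "arm_command", "body": {
  "deltas": [
    {"xyz":[-0.0005,-0.0009,0],"turn":[0,0,0]},
    {"xyz":[0,0,0],"turn":[0,0,0]}
  ]
}}

```text
clock: 4.22
eef_pos: [658.8, -156.0, 222.5]
eef_rot: [3.141, -0.0, 0.424]
wrist_force: [3.8, 2.4, 0.2]
finger_gap: 0.5
```

{"method": "arm_command", "body": {
  "deltas": [
    {"xyz":[-0.0005,-0.0009,0],"turn":[0,0,0]},
    {"xyz":[0,0,0],"turn":[0,0,0]}
  ]
}}

```text
clock: 4.47
eef_pos: [658.2, -157.0, 222.5]
eef_rot: [3.141, -0.0, 0.424]
wrist_force: [2.8, 1.7, 0.4]
finger_gap: 0.2
```

Run:
```python
import numpy as np
c=np.array([581.4,-141.]);p=np.array([658.17,-156.04]);
for k in range(1,73):
    a=np.radians(-11.1-5*k); w=c+79.2*np.array([np.cos(a),np.sin(a)])
    d=np.round((w-p)*2)/2; p=p+d
    print(k,d/1000, p if k%12==0 else "")
```

```text
1 [-0.0005 -0.007 ] 
2 [-0.0025 -0.0065] 
3 [-0.0025 -0.0065] 
4 [-0.0035 -0.006 ] 
5 [-0.004  -0.0055] 
6 [-0.004  -0.0055] 
7 [-0.005 -0.005] 
8 [-0.005  -0.0045] 
9 [-0.0055 -0.004 ] 
10 [-0.006 -0.004] 
11 [-0.006 -0.003] 
12 [-0.0065 -0.0025] [ 607.17 -216.04]
13 [-0.0065 -0.002 ] 
14 [-0.007 -0.001] 
15 [-0.007 -0.001] 
16 [-0.007 -0.   ] 
17 [-0.0065  0.0005] 
18 [-0.007  0.001] 
19 [-0.0065  0.0015] 
20 [-0.007  0.002] 
21 [-0.006  0.003] 
22 [-0.006  0.003] 
23 [-0.006  0.004] 
24 [-0.0055  0.0045] [ 529.17 -200.54]
25 [-0.005   0.0045] 
26 [-0.0045  0.0055] 
27 [-0.004   0.0055] 
28 [-0.0035  0.006 ] 
29 [-0.003  0.006] 
30 [-0.0025  0.0065] 
31 [-0.002   0.0065] 
32 [-0.0015  0.007 ] 
33 [-0.001   0.0065] 
34 [0.    0.007] 
35 [0.0005 0.007 ] 
36 [0.001 0.007] [ 503.67 -125.54]
37 [0.0015 0.0065] 
38 [0.0025 0.0065] 
39 [0.0025 0.0065] 
40 [0.0035 0.006 ] 
41 [0.0035 0.0055] 
42 [0.0045 0.0055] 
43 [0.005 0.005] 
44 [0.005  0.0045] 
45 [0.0055 0.0045] 
46 [0.006  0.0035] 
47 [0.006 0.003] 
48 [0.0065 0.0025] [555.67 -66.04]
49 [0.0065 0.002 ] 
50 [0.007  0.0015] 
51 [0.007  0.0005] 
52 [0.007 0.   ] 
53 [ 0.0065 -0.    ] 
54 [ 0.007 -0.001] 
55 [ 0.0065 -0.002 ] 
56 [ 0.0065 -0.002 ] 
57 [ 0.0065 -0.003 ] 
58 [ 0.006 -0.003] 
59 [ 0.006 -0.004] 
60 [ 0.0055 -0.0045] [633.67 -81.54]
61 [ 0.005  -0.0045] 
62 [ 0.0045 -0.005 ] 
63 [ 0.004 -0.006] 
64 [ 0.0035 -0.0055] 
65 [ 0.003  -0.0065] 
66 [ 0.0025 -0.0065] 
67 [ 0.002  -0.0065] 
68 [ 0.0015 -0.0065] 
69 [ 0.0005 -0.007 ] 
70 [ 0.0005 -0.007 ] 
71 [-0.0005 -0.007 ] 
72 [-0.001  -0.0065] [ 659.17 -156.04]
```

{"method": "arm_command", "body": {
  "deltas": [
    {"xyz":[-0.0005,-0.007,0],"turn":[0,0,0]},
    {"xyz":[-0.0025,-0.0065,0],"turn":[0,0,0]},
    {"xyz":[-0.0025,-0.0065,0],"turn":[0,0,0]},
    {"xyz":[-0.0035,-0.006,0],"turn":[0,0,0]}
  ]
}}

```text
clock: 4.97
eef_pos: [648.9, -183.5, 222.5]
eef_rot: [3.142, -0.0, 0.424]
wrist_force: [3.5, 1.5, 0.6]
finger_gap: 0.1
```

Run:
```python
from h import *
s=read_state(); print(s["clock"],s["joints"],s["eef_pos"],s["wrist_force"],s["moment"])
for n in("wrist","scene"):
    c=camera(n);im=c["color"]
    if n=="scene": im=cv2.resize(im[90:220,110:260],None,fx=4,fy=4)
    cv2.imwrite(f"pics/{n}4.png",cv2.cvtColor(im,cv2.COLOR_RGB2BGR))
```

```text
4.975 [-3.29899371e-01  5.83599774e-01  1.10472161e+00 -3.51603170e-06
  1.45322595e+00  8.17341413e-01] [ 648.92100719 -183.51342829  222.46396921] [3.45249875 1.51344633 0.64479994] [ 0.44336308 -0.52476939  0.00904299]
```

View pics/wrist4.png

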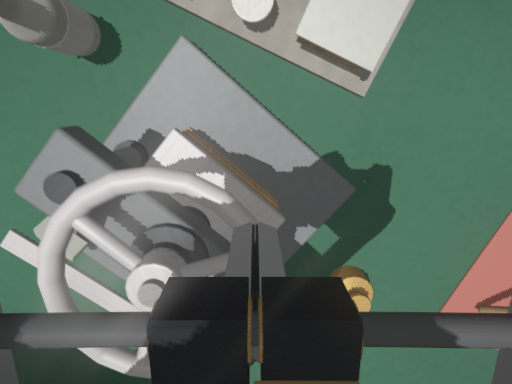

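View pics/scene4.png

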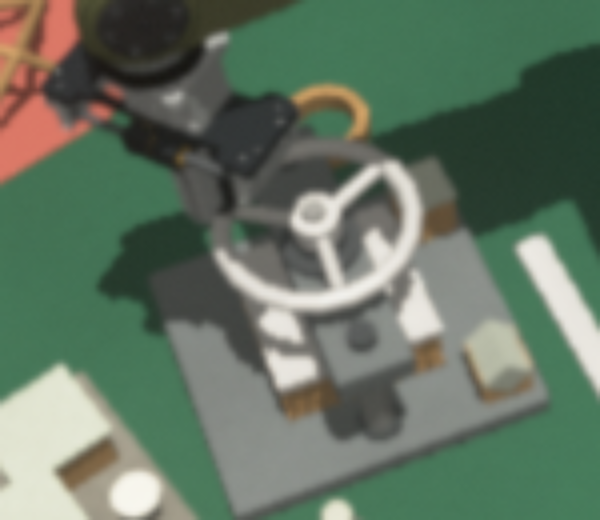

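Spokes have turned clockwise with the fingers (hub at about (150,290) in the wrist view) and the push is about 4 N, so it works. Carrying on.

{"method": "arm_command", "body": {
  "deltas": [
    {"xyz":[-0.004,-0.0055,0],"turn":[0,0,0]},
    {"xyz":[-0.004,-0.0055,0],"turn":[0,0,0]},
    {"xyz":[-0.005,-0.005,0],"turn":[0,0,0]},
    {"xyz":[-0.005,-0.0045,0],"turn":[0,0,0]},
    {"xyz":[-0.0055,-0.004,0],"turn":[0,0,0]},
    {"xyz":[-0.006,-0.004,0],"turn":[0,0,0]},
    {"xyz":[-0.006,-0.003,0],"turn":[0,0,0]},
    {"xyz":[-0.0065,-0.0025,0],"turn":[0,0,0]}
  ]
}}

```text
clock: 6.08
eef_pos: [606.8, -217.1, 222.5]
eef_rot: [3.141, -0.0, 0.424]
wrist_force: [3.5, 1.7, -0.4]
finger_gap: 0.3
```

{"method": "arm_command", "body": {
  "deltas": [
    {"xyz":[-0.0065,-0.002,0],"turn":[0,0,0]},
    {"xyz":[-0.007,-0.001,0],"turn":[0,0,0]},
    {"xyz":[-0.007,-0.001,0],"turn":[0,0,0]},
    {"xyz":[-0.007,0,0],"turn":[0,0,0]},
    {"xyz":[-0.0065,0.0005,0],"turn":[0,0,0]},
    {"xyz":[-0.007,0.001,0],"turn":[0,0,0]}
  ]
}}

```text
clock: 6.82
eef_pos: [565.7, -219.5, 222.5]
eef_rot: [3.141, 0.0, 0.424]
wrist_force: [3.1, -1.8, 0.0]
finger_gap: 0.6
```

{"method": "arm_command", "body": {
  "deltas": [
    {"xyz":[-0.0065,0.0015,0],"turn":[0,0,0]},
    {"xyz":[-0.007,0.002,0],"turn":[0,0,0]},
    {"xyz":[-0.006,0.003,0],"turn":[0,0,0]},
    {"xyz":[-0.006,0.003,0],"turn":[0,0,0]},
    {"xyz":[-0.006,0.004,0],"turn":[0,0,0]},
    {"xyz":[-0.0055,0.0045,0],"turn":[0,0,0]}
  ]
}}

```text
clock: 7.58
eef_pos: [528.8, -201.2, 222.5]
eef_rot: [3.142, 0.0, 0.424]
wrist_force: [2.1, -3.2, -0.2]
finger_gap: 0.6
```

Run:
```python
from h import *
s=read_state(); print(s["clock"],s["joints"],s["eef_pos"],s["wrist_force"],s["moment"])
c=camera("scene");im=c["color"]
im=cv2.resize(im[90:220,110:260],None,fx=4,fy=4)
cv2.imwrite(f"pics/scene5.png",cv2.cvtColor(im,cv2.COLOR_RGB2BGR))
```

```text
7.575 [-4.28231700e-01  3.30521373e-01  1.46677873e+00 -6.63771895e-05
  1.34428470e+00  7.18794927e-01] [ 528.76820486 -201.15892667  222.45316589] [ 2.11073911 -3.16343817 -0.20694395] [-0.57400667 -0.40589733 -0.00422687]
```

View pics/scene5.png

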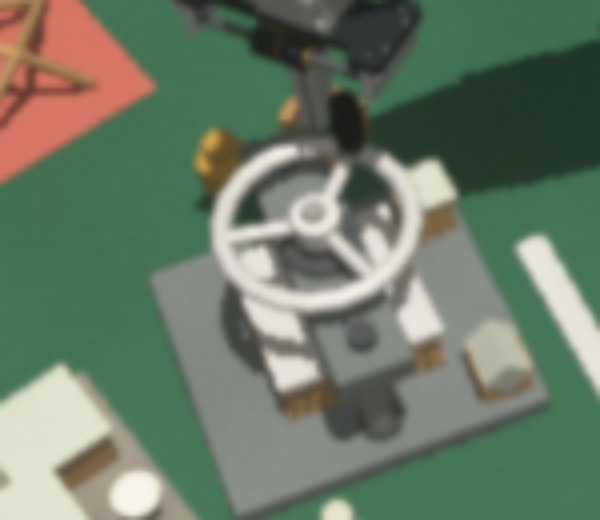

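The handle is at about (348,122), just ahead of the finger at (315,95), with forces around 4 N. I'll keep going.

{"method": "arm_command", "body": {
  "deltas": [
    {"xyz":[-0.005,0.0045,0],"turn":[0,0,0]},
    {"xyz":[-0.0045,0.0055,0],"turn":[0,0,0]},
    {"xyz":[-0.004,0.0055,0],"turn":[0,0,0]},
    {"xyz":[-0.0035,0.006,0],"turn":[0,0,0]},
    {"xyz":[-0.003,0.006,0],"turn":[0,0,0]},
    {"xyz":[-0.0025,0.0065,0],"turn":[0,0,0]}
  ]
}}

```text
clock: 8.38
eef_pos: [506.5, -167.1, 222.5]
eef_rot: [3.141, 0.0, 0.424]
wrist_force: [2.6, -3.0, 1.1]
finger_gap: 0.4
```

{"method": "arm_command", "body": {
  "deltas": [
    {"xyz":[-0.002,0.0065,0],"turn":[0,0,0]},
    {"xyz":[-0.0015,0.007,0],"turn":[0,0,0]},
    {"xyz":[-0.001,0.0065,0],"turn":[0,0,0]},
    {"xyz":[0,0.007,0],"turn":[0,0,0]},
    {"xyz":[0.0005,0.007,0],"turn":[0,0,0]},
    {"xyz":[0.001,0.007,0],"turn":[0,0,0]}
  ]
}}

```text
clock: 9.12
eef_pos: [503.6, -125.9, 222.4]
eef_rot: [-3.141, 0.0, 0.424]
wrist_force: [-1.8, -3.7, 0.7]
finger_gap: 0.1
```

{"method": "arm_command", "body": {
  "deltas": [
    {"xyz":[0.0015,0.0065,0],"turn":[0,0,0]},
    {"xyz":[0.0025,0.0065,0],"turn":[0,0,0]},
    {"xyz":[0.0025,0.0065,0],"turn":[0,0,0]},
    {"xyz":[0.0035,0.006,0],"turn":[0,0,0]},
    {"xyz":[0.0035,0.0055,0],"turn":[0,0,0]},
    {"xyz":[0.0045,0.0055,0],"turn":[0,0,0]}
  ]
}}

```text
clock: 9.88
eef_pos: [521.9, -89.6, 222.4]
eef_rot: [-3.141, 0.0, 0.424]
wrist_force: [-2.7, -3.0, 1.2]
finger_gap: 0.3
```

{"method": "arm_command", "body": {
  "deltas": [
    {"xyz":[0.005,0.005,0],"turn":[0,0,0]},
    {"xyz":[0.005,0.0045,0],"turn":[0,0,0]},
    {"xyz":[0.0055,0.0045,0],"turn":[0,0,0]},
    {"xyz":[0.006,0.0035,0],"turn":[0,0,0]},
    {"xyz":[0.006,0.003,0],"turn":[0,0,0]},
    {"xyz":[0.0065,0.0025,0],"turn":[0,0,0]}
  ]
}}

```text
clock: 10.62
eef_pos: [556.0, -66.8, 222.4]
eef_rot: [-3.142, 0.0, 0.424]
wrist_force: [-3.3, -2.5, 0.6]
finger_gap: 0.3
```

Run:
```python
from h import *
s=read_state(); print(s["clock"],s["joints"],s["eef_pos"],s["wrist_force"],s["moment"])
c=camera("scene");im=c["color"]
im=cv2.resize(im[90:220,110:260],None,fx=4,fy=4)
cv2.imwrite(f"pics/scene6.png",cv2.cvtColor(im,cv2.COLOR_RGB2BGR))
```

```text
10.625 [-1.84975121e-01  3.17906223e-01  1.48358690e+00 -8.48892332e-05
  1.34037214e+00  9.62133567e-01] [556.01210071 -66.82432719 222.36921183] [-3.28365339 -2.53806922  0.58527297] [-0.49504055  0.65815275 -0.03720822]
```

View pics/scene6.png

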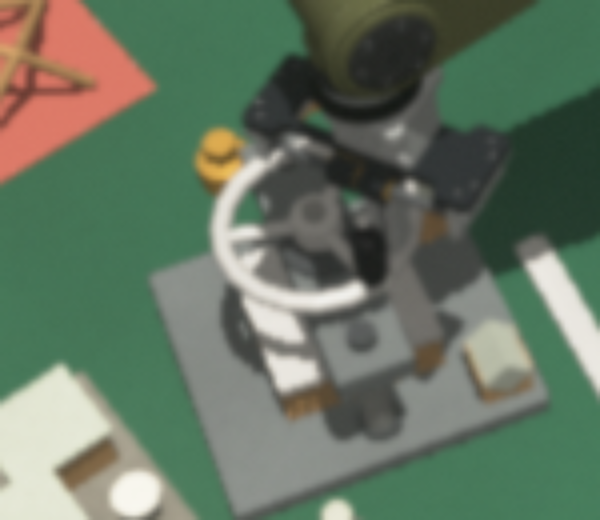

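The handle is at about (372,260), being led clockwise. On through the last quarter, stopping short of the end.

{"method": "arm_command", "body": {
  "deltas": [
    {"xyz":[0.0065,0.002,0],"turn":[0,0,0]},
    {"xyz":[0.007,0.0015,0],"turn":[0,0,0]},
    {"xyz":[0.007,0.0005,0],"turn":[0,0,0]},
    {"xyz":[0.007,0,0],"turn":[0,0,0]},
    {"xyz":[0.0065,0,0],"turn":[0,0,0]},
    {"xyz":[0.007,-0.001,0],"turn":[0,0,0]}
  ]
}}

```text
clock: 11.42
eef_pos: [597.1, -63.7, 222.4]
eef_rot: [-3.141, -0.0, 0.424]
wrist_force: [-2.8, 0.4, -0.0]
finger_gap: 0.3
```

{"method": "arm_command", "body": {
  "deltas": [
    {"xyz":[0.0065,-0.002,0],"turn":[0,0,0]},
    {"xyz":[0.0065,-0.002,0],"turn":[0,0,0]},
    {"xyz":[0.0065,-0.003,0],"turn":[0,0,0]},
    {"xyz":[0.006,-0.003,0],"turn":[0,0,0]},
    {"xyz":[0.006,-0.004,0],"turn":[0,0,0]},
    {"xyz":[0.0055,-0.0045,0],"turn":[0,0,0]}
  ]
}}

```text
clock: 12.18
eef_pos: [634.1, -82.7, 222.4]
eef_rot: [-3.142, -0.0, 0.424]
wrist_force: [-3.0, 2.9, -0.4]
finger_gap: 0.3
```

{"method": "arm_command", "body": {
  "deltas": [
    {"xyz":[0.005,-0.0045,0],"turn":[0,0,0]},
    {"xyz":[0.0045,-0.005,0],"turn":[0,0,0]},
    {"xyz":[0.004,-0.006,0],"turn":[0,0,0]},
    {"xyz":[0.0035,-0.0055,0],"turn":[0,0,0]},
    {"xyz":[0.003,-0.0065,0],"turn":[0,0,0]},
    {"xyz":[0.0025,-0.0065,0],"turn":[0,0,0]},
    {"xyz":[0.002,-0.0065,0],"turn":[0,0,0]},
    {"xyz":[0,0,0],"turn":[0,0,0]}
  ]
}}

```text
clock: 13.18
eef_pos: [658.4, -123.8, 222.5]
eef_rot: [3.141, -0.0, 0.423]
wrist_force: [0.3, 0.9, 0.1]
finger_gap: 0.1
```

Run:
```python
from h import *
s=read_state(); print(s["clock"],s["joints"],s["eef_pos"],s["wrist_force"],s["moment"])
c=camera("scene");im=c["color"]
im=cv2.resize(im[90:220,110:260],None,fx=4,fy=4)
cv2.imwrite(f"pics/scene7.png",cv2.cvtColor(im,cv2.COLOR_RGB2BGR))
cv2.imwrite(f"pics/wrist7.png",cv2.cvtColor(camera("wrist")["color"],cv2.COLOR_RGB2BGR))
```

```text
13.175 [-2.40323044e-01  5.72046945e-01  1.12217560e+00 -5.82466866e-04
  1.44648748e+00  9.07467818e-01] [ 658.3833581  -123.81438239  222.54826007] [0.30047735 0.85412405 0.05450927] [-0.01604785  0.01505609 -0.00170536]
```

View pics/scene7.png

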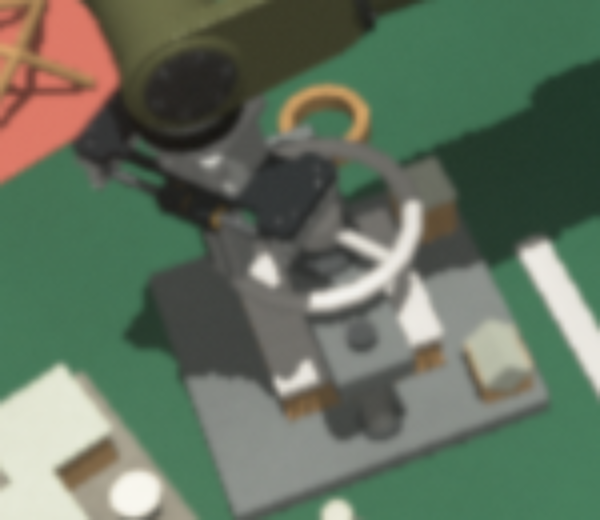

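View pics/wrist7.png

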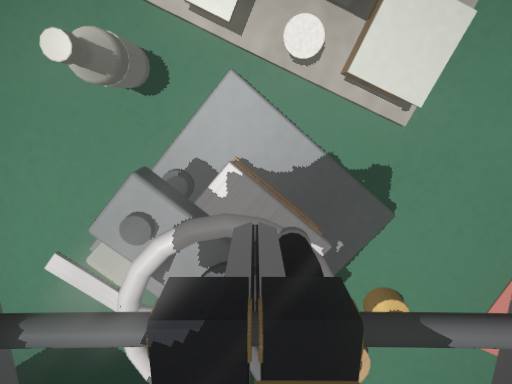

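Handle's top is at about (293,250) in the wrist view, still just ahead of the fingers and roughly 25° short of its start. I'll use the measured pose from here.

{"method": "arm_command", "body": {
  "deltas": [
    {"xyz":[0.0015,-0.006,0],"turn":[0,0,0]},
    {"xyz":[0.001,-0.006,0],"turn":[0,0,0]},
    {"xyz":[0,-0.005,0],"turn":[0,0,0]},
    {"xyz":[0,-0.004,0],"turn":[0,0,0]},
    {"xyz":[-0.0005,-0.003,0],"turn":[0,0,0]},
    {"xyz":[0,0,0],"turn":[0,0,0]}
  ]
}}

```text
clock: 14.02
eef_pos: [660.1, -147.4, 222.5]
eef_rot: [3.141, 0.0, 0.423]
wrist_force: [0.8, 0.7, 0.4]
finger_gap: 0.5
```

{"method": "arm_command", "body": {
  "deltas": [
    {"xyz":[0,-0.0025,0],"turn":[0,0,0]},
    {"xyz":[-0.0005,-0.0025,0],"turn":[0,0,0]}
  ]
}}

```text
clock: 14.28
eef_pos: [659.7, -151.9, 222.5]
eef_rot: [3.142, -0.0, 0.424]
wrist_force: [1.6, 2.2, 1.4]
finger_gap: 0.1
```

Run:
```python
from h import *
s=read_state(); print(s["clock"],s["eef_pos"],s["wrist_force"],s["moment"])
cv2.imwrite(f"pics/wrist8.png",cv2.cvtColor(camera("wrist")["color"],cv2.COLOR_RGB2BGR))
```

```text
14.275 [ 659.72886684 -151.93329255  222.49975794] [1.57061777 2.20347    1.37254221] [ 0.47511945 -0.35102467 -0.01529463]
```

View pics/wrist8.png

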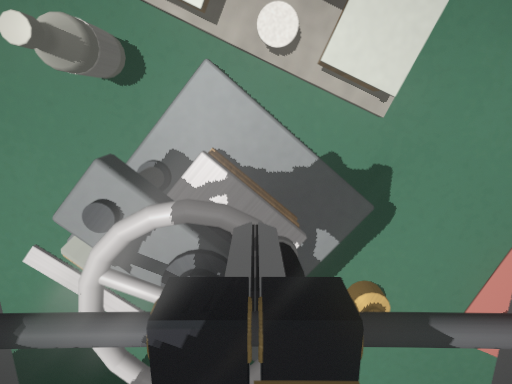

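{"method": "arm_command", "body": {
  "deltas": [
    {"xyz":[0,-0.001,0],"turn":[0,0,0]},
    {"xyz":[0,-0.001,0],"turn":[0,0,0]},
    {"xyz":[0,0,0],"turn":[0,0,0]},
    {"xyz":[0.01,0.017,0],"turn":[0,0,0]},
    {"xyz":[0.006,0.01,0.02],"turn":[0,0,0]},
    {"xyz":[0,0,0.058],"turn":[0,0,0]}
  ]
}}

```text
clock: 15.08
eef_pos: [675.5, -125.1, 297.9]
eef_rot: [-3.138, 0.006, 0.425]
wrist_force: [1.0, -0.4, 1.3]
finger_gap: 0.6
```

{"method": "arm_command", "body": {
  "deltas": [
    {"xyz":[-0.045,-0.0375,0],"turn":[0,0,0]},
    {"xyz":[-0.045,-0.0375,0],"turn":[0,0,0]},
    {"xyz":[-0.045,-0.0375,0],"turn":[0,0,0]},
    {"xyz":[-0.045,-0.0375,0],"turn":[0,0,0]},
    {"xyz":[-0.045,-0.0375,0],"turn":[0,0,0]},
    {"xyz":[-0.045,-0.0375,0],"turn":[0,0,0]},
    {"xyz":[-0.045,-0.0375,0],"turn":[0,0,0]},
    {"xyz":[-0.045,-0.0375,0],"turn":[0,0,0]},
    {"xyz":[-0.045,-0.0375,0],"turn":[0,0,0]},
    {"xyz":[-0.045,-0.0375,0],"turn":[0,0,0]}
  ]
}}

```text
clock: 16.32
eef_pos: [224.8, -502.8, 300.5]
eef_rot: [-3.141, 0.0, 0.424]
wrist_force: [1.0, 0.2, 0.3]
finger_gap: 0.5
```

```bash
cat > cmp.py <<'E'
from h import *
import sys
s=read_state(); print(s["clock"],s["eef_pos"],s["wrist_force"])
for n in("top","scene"):
    c=camera(n); cur=c["color"]; cv2.imwrite(f"pics/{n}{sys.argv[1]}.png",cv2.cvtColor(cur,cv2.COLOR_RGB2BGR))
    old=cv2.cvtColor(cv2.imread(f"pics/{n}0.png"),cv2.COLOR_BGR2RGB)
    res=[]
    for im in(old,cur):
        k,l,st,ce=cv2.connectedComponentsWithStats((im.max(2)<40).astype(np.uint8))
        p=proj(c,[646,-178,222]); i=min([i for i in range(1,k) if st[i,4]>30],key=lambda i:np.hypot(*(ce[i]-p)))
        w=onz(c,ce[i],222); res.append(np.degrees(np.arctan2(w[1]+141,w[0]-581.4)))
        print(n,ce[i],st[i,4],w)
    print("deg short:",res[1]-res[0])
E
python3 cmp.py 9
```

```text
16.325 [ 224.78758688 -502.77299339  300.52191991] [0.97126332 0.24131277 0.25592931]
top [354.31666667 151.55      ] 120 [ 646.37709323 -178.15967706  222.        ]
top [354.24193548 151.5       ] 124 [ 646.50425336 -177.96691881  222.        ]
deg short: 0.17636709139388884
scene [162.34920635 142.04761905] 63 [ 645.37207644 -178.90043369  222.        ]
scene [162.45901639 142.37704918] 61 [ 645.79467257 -177.63932235  222.        ]
deg short: 1.0056998446954317
```

Run:
```python
from h import *
for n,(u,v) in dict(top=(354,151),scene=(162,142)).items():
    a=cv2.imread(f"pics/{n}0.png",0).astype(np.float32);b=cv2.imread(f"pics/{n}9.png",0).astype(np.float32)
    M=np.eye(2,3,dtype=np.float32)
    r=10; A=a[v-r:v+r,u-r:u+r];B=b[v-r:v+r,u-r:u+r]
    print(n,cv2.findTransformECC(A,B,M,cv2.MOTION_TRANSLATION))
c=camera("top"); print(proj(c,[646.5,-178,222])-proj(c,[645.5,-179.3,222]))
c=camera("scene"); print(proj(c,[646.5,-178,222])-proj(c,[645.5,-179.3,222]))
d=cv2.absdiff(cv2.imread("pics/top0.png"),cv2.imread("pics/top9.png"))
t=cv2.imread("pics/top9.png")[100:260,240:440]
cv2.imwrite("pics/d9.png",np.hstack([cv2.resize(x,None,fx=2,fy=2) for x in(t,cv2.convertScaleAbs(d[100:260,240:440],alpha=3))]))
```

```text
top (0.9992398404898929, array([[ 1.000000e+00,  0.000000e+00, -4.415363e-04],
       [ 0.000000e+00,  1.000000e+00,  5.605262e-03]], dtype=float32))
scene (0.9996980384225648, array([[1.        , 0.        , 0.0188759 ],
       [0.        , 1.        , 0.02741718]], dtype=float32))
[-0.50439805 -0.39101522]
[-0.04159707  0.43724679]
```

View pics/d9.png

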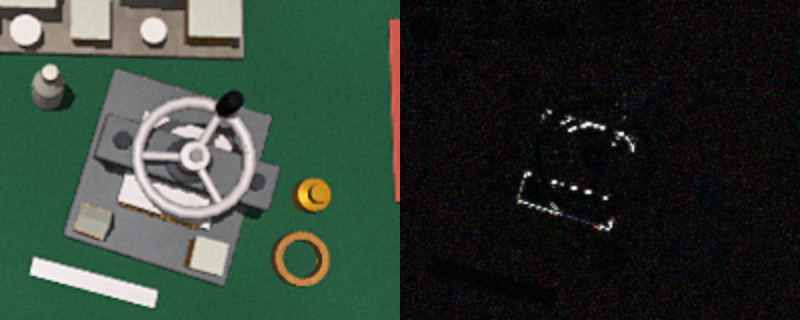

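Before and after match to within about 0.03 px at the handle (230,103 in the crop). Only the platen and stack edges differ, because the platen came down, and nothing else on the bench has moved. I'm handing it in.

```bash
python3 -c "
from cell import *
print(sign_off())"
```

```text
the job is handed in; nothing more can be done
None
```

I pushed the handle with the shut fingers, never gripping it, through one full clockwise turn. The push read about 4 N throughout. I then withdrew the arm to a spot well clear of everything and handed the job in at about 16.5 s.

**Last checks:**
- **Handle position:** matching the before and after pictures put the handle within about 0.03 px of where it began in both views, roughly 0.1°. A coarser blob measure read 0.2° short in the top view and 1.0° short in the scene view. That disagrees slightly; I took it as pixel noise.
- **Platen:** the difference picture from the top camera shows changes only at the platen and stack edges, which fits the platen having come down. I did not measure how far it came down.
- **Other things on the bench:** in the part of the top view around the press, the houses, glue, rule, tape and weight show no change. I did not compare the cutter, which lies outside that part, but the arm never went near it.

**Faults along the way:**
- My first move call was refused because its rows lacked "turn". Nothing moved, and I sent it again.
- Near the end the measured position was 1.8 mm off my running total, so I used the measured pose for the last part.

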